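Roll the drive carriage through the eraser tunnel and brake it at the pointer

ROBOT

A 6-joint arm with a two-finger parallel gripper is mounted at the origin on the work surface. World frame = base frame: x ahead of the robot, y to its left, z up, the work surface at z = 0. Lengths are in m, angles in rad, forces in N, time in s.
With the tool pointing down it reaches from about 0.425 to 0.95 m from the base axis. Payload 3.5 kg.
Tool frame: the origin (TCP) lies at the very end of the fingers, on their centre line; the grasp point (between the pads) lies 19 mm behind it (ctrl.pinch_z is the distance from the TCP to the grasp point, in m); z points along the fingers, y is the line along which they close (so a half turn about z gives the same grasp; the last joint's range is limited). The gripper opens to 85 mm and grips with 20 to 120 N. Pads are 22 mm wide; open, the fingers measure 114 mm over their backs; the gripper's body (76 mm by 85 mm) begins 54 mm behind the grasp point. The pads swing forward as they close: fully open they stand 13 mm farther back than shut.
Start: joints at [-1.392, 0.286, 1.577, -0, 1.279, -0.15], TCP at [0.218, -0.639, 0.231] pointing down, gripper open.
Joint ranges: [-2.77, 2.77], [-0.9, 2.22], [0.21, 2.48], [-1.53, 4.67], [0.24, 2.81], [-2.84, 2.84]. Speed limits (rad/s): [2.79, 2.79, 3.14, 3.14, 3.14, 3.14].

INTERFACE

Orientations are given as a unit quaternion [x, y, z, w].
In Python, from plant import ctrl gives the robot as it stands. The module is installed in compiled form; this text tells all that it offers.
- The arm moves only by the shell command python3 -m crank 'ROWS' [OPENING] [FORCE]. ROWS is JSON, a list of rows, each a list of 6 numbers: the shift along the tool's x, y, z in cm, then the turn, a rotation vector about the tool's x, y, z in rad. In form: [[tx, ty, tz, rx, ry, rz], ...]. A call has 1 to 10 rows; each row is the pose to reach, as a shift and turn from the pose commanded when the call began, along the tool's axes at that moment; what a row does not reach only later rows make up. A row lasts 1/10 s, in which the tool goes at most 50 mm and 8.59 degrees, less where a joint would pass 70% of its speed; a pose out of reach is approached as far as the arm can. A call with a gripper value outside its range is refused whole. OPENING is the opening, from 0 (shut) to 1 (fully open), set as the call begins (- or left out, the last holds). The fingers move at their own pace and stop on an object; FORCE is the grip in N (left out, the last holds). Time passes only in rows, so rows that repeat a pose let the fingers close. It gives the time, the measured TCP pose, the force, the opening and the grip force at its end, in the units of the state.
- ctrl.get_state(): the state, without advancing time (a new reading comes with each control period).
- ctrl.read_camera(name): name is "scene" or "top"; returns (picture, depth): 384x512x3 uint8, blue, green, red; 384x512 float32, m along the optical axis (not along the pixel's ray), 0 where there is no reading.
- ctrl.camera_info(name): a dict with "K" (3x3 intrinsics, pixels), "k1" (the pictures are not rectified: a ray, as slopes to the right and down, at radius r is drawn at 1 + k1 r^2 times it, then the intrinsics apply), "origin" and "orientation" of the camera in the world. Camera axes: x right, y down, z forward; pixel columns grow to the right and rows downward; lengths in m; the calibration is good to about 2 mm. A picture is of the moment at which its call begins. camera_info takes no time and is no camera call.
- ctrl.sign_off(): hands the job in; it is judged then, once.
The state is a dict: "time": time; "qpos": joint angles; "dq": joint speeds; "joint_efforts": joint torques, N m; "eef_pos": TCP position; "tcp_rot": TCP orientation; "contact_force": force on the tool from outside, world axes, zero at the start; "wrist_torque": the same for the moment, N m; "opening": opening from 0.0 (shut) to 1.0 (fully open); "finger_force": force on a finger pad.
Only numpy, scipy, OpenCV 4.12 (cv2) and the standard library are available. Lean on these libraries where they do the work, as an engineer would, in place of code of your own. Each camera call takes 0.05 s, during which the arm holds its last target. There are 200 camera calls.

TASK

Push the loaded drive carriage from behind so that it rolls on its own through the eraser tunnel without stalling inside, then go round to its far side and brake it gently against its sprung buffer, so that the line across its middle comes to rest level with the fixed pointer and the carriage never runs into the end stop. Touch the carriage only on its rear plate and on the buffer (never the grey cradle with the drives), push it gently without hard knocks, let go when it stands still, and leave the jar, the screwdriver and the loose drive where they are.

Things in the scene. Friction and masses are not known exactly. Their poses are not given: they have to be found in the camera images.
- bed: Drive eraser, fixed: grey bed 160 mm wide with two steel rods along which the carriage rolls. Origin on the table; its y axis is the direction of travel (to the robot's left), x away from the robot, z up. It runs from y = -0.35 to +0.43 m. At the +y end a low end stop (under 40 mm high), met at carriage joint 0.545.
- tunnel (a point): Centre of the tunnel, on the table plane, at bed y = 0.04 m. An arch fixed to the bed, 140 mm long (bed y -0.03 to +0.11), 192 mm wide and 140 mm high outside: two white walls, clear roof. The gripper goes over it or round it, but does not fit in beside the carriage: keep a pushing finger about 50 mm from the tunnel's ends.
- carriage (a joint): Travel of the carriage along bed +y, m; its middle is at bed y = value - 0.24. Starts at rest between 0 and 0.09. End stop at 0.545, rear stop at -0.01; the middle is inside the tunnel from 0.21 to 0.35. Moving mass nominally 2.45 kg (hidden: 1.4 to 3.8); resistance only about 0.025 N plus 0.03 N s/m: from 0.1 m/s it coasts 0.2 m and more.
- carriage_mid (a point): Middle of the carriage's length, at its top, 100 mm above the table, where a thin white line crosses it. The carriage is 160 mm long without buffer, 120 mm wide, top at 101 mm, too wide to grip: an aluminium chassis, a black rear plate and a grey cradle with three steel hard drives.
- rear_face (a point): Centre of the outer face of the black rear plate, 80 mm behind carriage_mid, 70 mm above the table; the plate is 120 mm wide and reaches from 31 to 101 mm above the table. Rigid: push here, along bed +y.
- buffer_face (a point): Centre of the face of the rubber buffer block at the front, 110 mm ahead of carriage_mid when relaxed, 70 mm above the table; face 110 mm wide, from 50 to 94 mm high. The block stands out 30 mm and slides in on a spring, 80 N/m, stroke 25 mm, hardly damped: a carriage that just runs into something bounces back.
- buffer (a joint): How far the buffer is pressed in, m: 0 relaxed, 0.025 fully in. Force = 80 N/m times this.
- mark: Fixed pointer on the near side of the bed: dark steel foot 50 x 44 mm, aluminium post and a horizontal finger 94 mm high pointing to the bed. Origin on the table under the post; it has the bed's yaw. The carriage's middle is to rest level with it along the bed's y (bed y 0.225 to 0.27), 35 to 80 mm short of the stop.
- jar: Glass jar with black cap, 60 mm wide, 75 mm high, standing beyond the tunnel; to be left alone. Origin under its centre.
- driver: Orange screwdriver, 190 mm long, lying along the near side of the bed, before the tunnel; to be left alone. Origin in the middle of its length.
- drive: Loose hard drive 102 x 147 x 24 mm lying beyond the bed; to be left alone. Origin under its centre.
- cradle_top (a point): Grey cradle with the three drives on the carriage, 148 mm long, 120 mm wide, from 47 to 101 mm above the table, its sides and top. Not to be touched. This point is the centre of its top, 101 mm above the table and 6 mm ahead of carriage_mid.
Mind the look-alikes: they are no part of the job. Leave any purple look-alike of the mark alone.

How it is judged:
By the outcome, as a careful person would: the job done as asked, in the order asked, and still so for the second after the job is handed in, with the robot touching nothing.
It also fails if it takes over 38 s, if anything falls off the work surface, if the arm or the gripper's body presses on something with over 40 N, if the wrist force passes 120 N, or if a joint passes its speed limit or range.

## Working session

There is one attempt and no reset: what is moved stays moved. The work goes in short steps, Python scripts to look and compute and a shell command to move; the robot and the scene stay as the last step left them, time stands still between calls to the robot, and variables do not carry over. Pictures are saved under pics/ and viewed, at most 10 in all, crops included, and the job is handed in when it is done.

```bash
mkdir -p pics; cat > h.py <<'E'
import numpy as np,cv2
from plant import ctrl
from scipy.spatial.transform import Rotation as R
def cam(n):
    i=ctrl.camera_info(n);o=i['orientation']
    return np.array(i['K']),i['k1'],np.array(i['origin']),(R.from_quat(o).as_matrix() if np.size(o)==4 else np.array(o).reshape(3,3))
def ray(n,uv):
    K,k1,o,M=cam(n);uv=np.atleast_2d(np.array(uv,float))
    d=np.c_[(uv[:,0]-K[0,2])/K[0,0],(uv[:,1]-K[1,2])/K[1,1]];s=d.copy()
    for _ in range(20): s=d/(1+k1*(s**2).sum(1,keepdims=True))
    return o,np.c_[s,np.ones(len(s))],M
def onplane(n,uv,z):
    o,s,M=ray(n,uv);w=s@M.T
    return o+w*((z-o[2])/w[:,2])[:,None]
def bydepth(n,uv,d):
    o,s,M=ray(n,uv);return o+(s*np.array(d)[:,None])@M.T
E
python3 - <<'E'
from h import *
for n in("scene","top"):
    p,d=ctrl.read_camera(n);cv2.imwrite(f"pics/{n}0.png",p);np.save(f"{n}0.npy",d)
    print(n,ctrl.camera_info(n))
print(ctrl.get_state())
E
```

```text
scene {'K': array([[465.01741418,   0.        , 250.41116574],
       [  0.        , 465.01741418, 195.37896991],
       [  0.        ,   0.        ,   1.        ]]), 'k1': -0.008744704998759985, 'origin': array([ 1.47337657, -0.1419106 ,  1.09074344]), 'orientation': array([ 0.69876167,  0.606397  , -0.25319213, -0.282681  ])}
top {'K': array([[498.99483942,   0.        , 260.2773767 ],
       [  0.        , 498.99483942, 195.85271539],
       [  0.        ,   0.        ,   1.        ]]), 'k1': -0.1292546023806398, 'origin': array([ 0.38465165, -0.0506934 ,  1.25964819]), 'orientation': array([ 0.70946153, -0.70297613,  0.02588752, -0.04264654])}
{'time': 0.1, 'qpos': array([-1.39200774e+00,  2.87141500e-01,  1.57804865e+00,  1.30197604e-05,
        1.27860928e+00, -1.49981128e-01]), 'dq': array([ 0.00114624, -0.00272905, -0.00266376, -0.00071016, -0.00100439,
        0.00042592]), 'joint_efforts': array([ 9.42754559e-04, -4.07291687e+01, -2.93700027e+01, -1.66619411e-04,
        3.42518397e-03, -2.81498195e-06]), 'eef_pos': array([ 0.21787778, -0.63823211,  0.23003277]), 'tcp_rot': array([ 9.86518914e-01,  1.63643558e-01, -9.66113612e-06, -1.10336527e-03]), 'contact_force': array([ 0.01733045,  0.48032306, -0.28296937]), 'wrist_torque': array([ 0.03227983, -0.0382138 , -0.00425472]), 'finger_force': 0.0, 'opening': 1.0009426982600491}
```

View pics/top0.png

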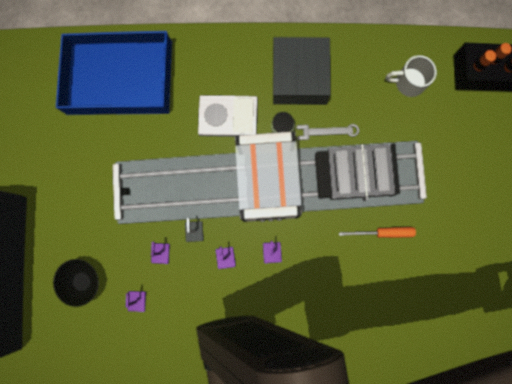

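View pics/scene0.png

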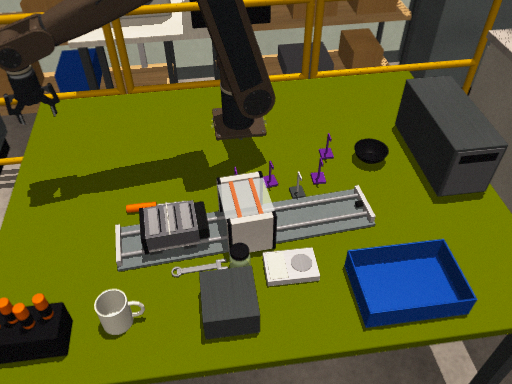

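The top view shows the carriage at (365,172), tunnel (268,178), dark mark (193,229), jar (284,121), loose drive (228,115), screwdriver (380,233) and end stop at (118,190). Candidates for the mark are dark (193,229) and purple (160,253), (226,258), (272,252), (136,301). The dark one by the bed is the mark. I'll check it in a close crop.

```bash
python3 - <<'E'
from h import *
p=cv2.imread("pics/top0.png")
a=cv2.resize(p[130:250,300:440],None,fx=4,fy=4,interpolation=2)
b=cv2.resize(p[130:250,105:215],None,fx=4,fy=4,interpolation=2)
c=np.hstack([b,a])
cv2.imwrite("pics/crop0.png",cv2.resize(c,None,fx=.79,fy=.79))
E
```

```text
(no output)
```

View pics/crop0.png

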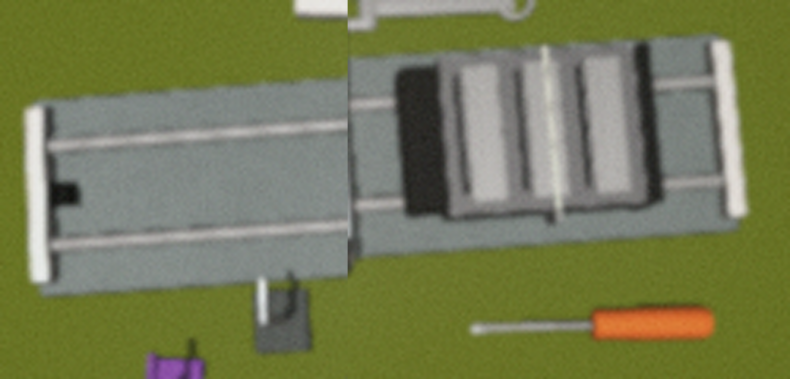

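The crop confirms the choice: dark mark with a foot and a bright finger at about (188,222). The white line is at (364,172), the buffer block at about (322,174) and the rear plate at about (397,168).

```bash
cat > m.py <<'E'
from h import *
def peaks_line(p,n,pts,z,half=4,bright=True):
    """subpixel ridge along seed segment pts -> world points on plane z"""
    g=p.astype(float).mean(2); a,b=np.array(pts,float); t=(b-a)/np.linalg.norm(b-a); nn=np.array([-t[1],t[0]])
    out=[]
    for s in np.linspace(0,1,25):
        c=a+s*(b-a); k=np.arange(-half,half+.01,.25)
        q=(c+k[:,None]*nn).astype(np.float32)
        v=cv2.remap(g.astype(np.float32),q[None,:,0],q[None,:,1],1)[0]
        v=v if bright else -v
        w=np.clip(v-np.percentile(v,60),0,None)
        out.append(c+nn*(w@k)/w.sum())
    return onplane(n,np.array(out),z)
def fit(W):
    vx,vy,x0,y0=cv2.fitLine(W[:,:2].astype(np.float32),cv2.DIST_HUBER,0,.001,.001).ravel();
    return np.array([vx,vy]),np.array([x0,y0])
E
python3 - <<'E'
from m import *
p=cv2.imread("pics/top0.png")
L=lambda u,v:(105+u/3.16,130+v/3.16)
Rr=lambda u,v:(300+(u-348)/3.16,130+v/3.16)
z=.03
for nm,a,b,z in [("rod1",L(60,145),L(335,126),.03),("rod2",L(60,244),L(335,226),.03),("line",Rr(546,55),Rr(557,208),.1),("finger",L(262,284),L(262,318),.094),
   ("endL",L(37,115),L(41,275),.04),("endR",Rr(722,50),Rr(737,205),.04)]:
    W=peaks_line(p,"top",(a,b),z); d,c=fit(W); print(nm,d,np.degrees(np.arctan2(d[1],d[0])),c,W[0][:2],W[-1][:2])
# rods across whole bed
A=[onplane("top",[L(60,145),L(60,244)],.03)[:,:2],onplane("top",[Rr(700,83),Rr(700,182)],.03)[:,:2]]
for i in 0,1: d=A[0][i]-A[1][i]; print("rod long",A[0][i],A[1][i],np.degrees(np.arctan2(d[1],d[0])))
# depth cloud
for n in("top","scene"):
    D=np.load(n+"0.npy"); v,u=np.mgrid[0:384,0:512]; P=bydepth(n,np.c_[u.ravel(),v.ravel()],D.ravel()).reshape(384,512,3); np.save(n+"P.npy",P)
P=np.load("topP.npy")
for nm,(u,v) in dict(cr=(365,165),line=(364,172),rear=(398,170),buf=(322,174),mark=(188,222),foot=(195,232),tun=(245,178),endL=(117,190),bed=(160,190),table=(100,250)).items(): print(nm,P[v,u].round(4))
# dark foot
E
```

```text
rod1 [ 0.0767108 -0.9970534] -85.60047 [0.5605903  0.22885388] [0.55326525 0.32438026] [0.57022629 0.1030919 ]
rod2 [ 0.07691012 -0.997038  ] -85.58901 [0.4843654  0.17977957] [0.47349841 0.32132303] [0.49033966 0.10141537]
line [0.9969145  0.07849523] 4.5020766 [ 0.55852026 -0.26616147] [ 0.61418415 -0.26214221] [ 0.49945033 -0.27071651]
finger [0.9988856  0.04719703] 2.7051954 [0.4260914  0.14771776] [0.43978657 0.14826198] [0.41451797 0.14711503]
endL [0.9972456  0.07416968] 4.2535152 [0.51344305 0.34003475] [0.57466121 0.34421168] [0.44729437 0.33426822]
endR [0.99723005 0.07437854] 4.265516 [ 0.5593497 -0.4192245] [ 0.63182175 -0.41367472] [ 0.50872836 -0.42273817]
rod long [0.5520796  0.32424909] [ 0.60706084 -0.39938431] 94.34495083391833
rod long [0.47271141 0.3212422 ] [ 0.52786246 -0.39755145] 94.38755049635101
cr [ 0.572  -0.268   0.1016]
line [ 0.5553 -0.2653  0.1021]
rear [ 0.5747 -0.3694  0.0109]
buf [ 0.5508 -0.1674  0.0941]
mark [0.4348 0.147  0.0934]
foot [0.4135 0.1431 0.008 ]
tun [0.535  0.012  0.1307]
endL [0.5155 0.3392 0.0354]
bed [0.5187 0.2344 0.0128]
table [0.364  0.3895 0.0018]
```

```bash
cat > s.py <<'E'
# status: TCP in bed coordinates (l across, s along, z), yaw error, carriage mid s from cameras
from m import *
import sys
th=np.radians(4.38); T=np.array([-np.sin(th),np.cos(th)]); N=np.array([np.cos(th),np.sin(th)])
L0=.5366; MARK=.1147
def tcp():
    st=ctrl.get_state(); e=st['eef_pos']; M=R.from_quat(st['tcp_rot']).as_matrix()
    print("t %.2f l %.4f s %.4f z %.4f yawerr %.2fdeg tilt %.2f F_t %.2f F_n %.2f Fz %.2f open %.2f"%(st['time'],e[:2]@N-L0,e[:2]@T,e[2],np.degrees(np.arctan2(M[1,0],M[0,0]))-94.38,np.degrees(np.arccos(-M[2,2])),st['contact_force'][:2]@T,st['contact_force'][:2]@N,st['contact_force'][2],st['opening']))
if __name__=="__main__": tcp()
E
python3 -m crank '[[41.2,-12.4,0,0,0,-1.32],[41.2,-12.4,0,0,0,-1.32],[41.2,-12.4,0,0,0,-1.32],[41.2,-12.4,0,0,0,-1.32],[41.2,-12.4,0,0,0,-1.32],[41.2,-12.4,0,0,0,-1.32],[41.2,-12.4,0,0,0,-1.32],[41.2,-12.4,0,0,0,-1.32],[41.2,-12.4,0,0,0,-1.32],[41.2,-12.4,0,0,0,-1.32]]' 0 20; python3 s.py
```

```text
time: 1.1
eef_pos: [0.5706, -0.3849, 0.2304]
tcp_rot: [0.677, 0.736, 0.001, -0.001]
contact_force: [-0.2, 0.1, -0.2]
opening: 0.001
finger_force: 0.0
t 1.10 l 0.0030 s -0.4274 z 0.2304 yawerr 0.47deg tilt 0.09 F_t 0.10 F_n -0.23 Fz -0.16 open 0.00
```

```bash
python3 -m crank '[[-0.3,-0.3,5,0,0,0.008],[-0.3,-0.3,10,0,0,0.008],[-0.3,-0.3,14,0,0,0.008],[-0.3,-0.3,16,0,0,0.008],[-0.3,-0.3,16.8,0,0,0.008],[-0.3,-0.3,16.8,0,0,0.008]]'; cat >> s.py <<'E'
def project(n,X):
    K,k1,o,M=cam(n);c=(X-o)@M; q=c[:,:2]/c[:,2:]; q=q*(1+k1*(q**2).sum(1,keepdims=True))
    return q*[K[0,0],K[1,1]]+K[:2,2]
def profile(n,p,s,lo=-.055,hi=.055,z=.1):
    "mean brightness across the carriage top at bed positions s"
    l=np.linspace(lo,hi,23); G=p.astype(np.float32).mean(2); out=[]
    for x in s:
        X=np.c_[(L0+l)[:,None]*N+x*T,np.full(len(l),z)]; q=project(n,X).astype(np.float32)
        out.append(np.median(cv2.remap(G,q[None,:,0],q[None,:,1],1)))
    return np.array(out)
def line(n,p,guess=None,lo=-.055,hi=.055,w=.03):
    "white line: thin ridge brighter than both its sides"
    s=np.arange(-.34,.2,.0005) if guess is None else np.arange(guess-w,guess+w,.0005)
    v=profile(n,p,s,lo,hi); k=12
    r=np.minimum(v-np.roll(v,k),v-np.roll(v,-k)); r[:k]=r[-k:]=0
    i=r.argmax(); a=slice(max(i-7,0),i+8); wt=np.clip(v[a]-v[a].min(),0,None)
    return (s[a]@wt)/wt.sum(), r[i]
E
python3 - <<'E'
from s import *
tcp()
for n in("top","scene"):
    p,_=ctrl.read_camera(n); print(n,line(n,p,-.308),line(n,p)); cv2.imwrite(f"pics/{n}1.png",p)
    f=onplane(n,[[187.9,222]],.094); 
p=cv2.imread("pics/scene0.png"); cv2.imwrite("pics/mk.png",cv2.resize(p[160:205,265:335],None,fx=8,fy=8,interpolation=2))
E
```

```text
time: 1.7
eef_pos: [0.5639, -0.3916, 0.0618]
tcp_rot: [0.682, 0.731, -0.0, -0.001]
contact_force: [-0.0, -0.0, -0.6]
opening: -0.005
finger_force: 0.0
t 1.70 l -0.0043 s -0.4336 z 0.0618 yawerr -0.45deg tilt 0.17 F_t -0.02 F_n -0.03 Fz -0.59 open -0.00
top (np.float64(-0.3079206198296413), np.float32(20.538727)) (np.float64(-0.2330410069252506), np.float32(41.27865))
scene (np.float64(-0.3088715426965395), np.float32(31.614594)) (np.float64(-0.23392977971023413), np.float32(72.07747))
```

View pics/mk.png

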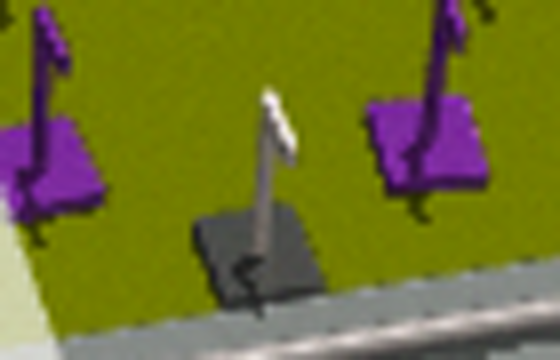

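The scene crop shows the dark mark: its bright finger runs from (298.8,171.9) to (301.3,178.8), and the foot centre is at about (297,192).

```bash
python3 - <<'E'
from s import *
P=cv2.imread("pics/scene0.png")
W=onplane("scene",[[298.75,172.2],[300,175.3],[301.1,178.4],[297.3,192]],.094)
W[3]=onplane("scene",[[297.3,192]],.008)[0]
print(np.c_[W[:,:2]@N-L0,W[:,:2]@T])
p=cv2.imread("pics/top0.png"); g=p.astype(int)
# finger ridge in both views via profile across l range
s=np.arange(.08,.15,.0005)
for n,q in(("top",p),("scene",P)):
    v=profile(n,q,s,-.12,-.105,.094); i=v.argmax(); a=slice(max(0,i-12),i+13); w=np.clip(v[a]-np.percentile(v[a],30),0,None); print(n,(s[a]@w)/w.sum(),s[i],v.max(),np.median(v))
# foot in top view: dark grey neutral pixels
r=p[205:250,175:215].astype(int); m=(r.max(2)<90)&(r.max(2)-r.min(2)<18)
v,u=np.nonzero(m); W=onplane("top",np.c_[u+175,v+205],.008); S=W[:,:2]@T; l=W[:,:2]@N-L0
print(m.sum(),np.percentile(S,[3,50,97]),np.percentile(l,[3,50,97]))
E
```

```text
[[-0.10806025  0.11407068]
 [-0.09336926  0.11382641]
 [-0.07898375  0.11313037]
 [-0.1055158   0.11399281]]
top 0.1149825532748291 0.11450000000000003 183.27083 88.43424
scene 0.1134665211497642 0.11300000000000003 185.92186 80.02344
146 [0.09431917 0.10893809 0.12724229] [-0.1321281  -0.10591296 -0.08793994]
```

```bash
python3 -m crank '[[1.5,0.3,0,0,0,0],[2.6,0.4,0,0,0,0],[3.0,0.4,0,0,0,0],[3.1,0.4,0,0,0,0],[3.2,0.4,0,0,0,0],[3.2,0.4,0,0,0,0]]'; cat > look.py <<'E'
from s import *
tcp(); g=float(sys.argv[1])
for n in (sys.argv[2:] or ["top"]):
    t=ctrl.get_state()['time']; p,_=ctrl.read_camera(n); a,b=line(n,p,g,w=.035); print(n,"t=%.2f mid %.4f (err to mark %.4f) q %.0f"%(t,a,a-(.1148 if n=="top" else .1136),b))
    cv2.imwrite("pics/last_%s.png"%n,p)
E
python3 look.py -.308 scene
```

```text
time: 2.4
eef_pos: [0.5669, -0.3595, 0.0635]
tcp_rot: [0.682, 0.731, -0.0, 0.0]
contact_force: [0.7, 0.1, 0.1]
opening: 0.002
finger_force: 0.0
t 2.40 l 0.0012 s -0.4017 z 0.0635 yawerr -0.37deg tilt 0.02 F_t 0.06 F_n 0.68 Fz 0.07 open 0.00
scene t=2.40 mid -0.3099 (err to mark -0.4235) q 26
```

```bash
python3 -m crank '[[0.07,0,0,0,0,0],[0.26,0,0,0,0,0],[0.58,0,0,0,0,0],[1.04,0,0,0,0,0],[1.63,0,0,0,0,0],[2.34,0,0,0,0,0],[3.19,0,0,0,0,0],[4.16,0,0,0,0,0],[5.27,0,0,0,0,0],[6.5,0,0,0,0,0]]'; python3 s.py;  python3 -m crank '[[1.3,0,0,0,0,0],[2.6,0,0,0,0,0],[3.9,0,0,0,0,0],[4.4,0,0,0,0,0],[4.0,0,-1,0,0,0],[3.6,0,-5,0,0,0],[3.6,0,-9.5,0,0,0],[6,0,-12,0,0,0],[10.5,0,-12.5,0,0,0],[15.3,0,-12.5,0,0,0]]'; python3 look.py -.13 scene
```

```text
time: 3.45
eef_pos: [0.5622, -0.2935, 0.0633]
tcp_rot: [0.682, 0.731, 0.0, -0.0]
contact_force: [0.4, 0.3, 0.4]
opening: 0.004
finger_force: 0.0
t 3.45 l 0.0016 s -0.3356 z 0.0633 yawerr -0.37deg tilt 0.01 F_t 0.25 F_n 0.47 Fz 0.42 open 0.00
time: 4.45
eef_pos: [0.5531, -0.143, 0.1921]
tcp_rot: [0.683, 0.73, 0.001, 0.003]
contact_force: [0.8, -0.0, -1.0]
opening: 0.002
finger_force: 0.0
t 4.45 l 0.0039 s -0.1848 z 0.1921 yawerr -0.54deg tilt 0.38 F_t -0.10 F_n 0.84 Fz -1.04 open 0.00
scene t=4.45 mid -0.1439 (err to mark -0.2575) q 16
```

```bash
python3 -m crank '[[5,0,0,0,0,0],[10,0,0,0,0,0],[15,0,0,0,0,0],[20,0,0,0,0,0],[25,0,0,0,0,0],[30,0,0,0,0,0],[35,-0.2,0,0,0,0],[40,-0.3,0,0,0,0],[44,-0.3,0,0,0,0],[46,-0.3,0,0,0,0]]';  python3 - <<'E'
from s import *
tcp()
for n in("top","scene"):
    t=ctrl.get_state()['time'];p,_=ctrl.read_camera(n); print(n,t,line(n,p),line(n,p,-.01,w=.06)); cv2.imwrite(f"pics/{n}2.png",p)
E
```

```text
time: 5.5
eef_pos: [0.5166, 0.3195, 0.1893]
tcp_rot: [0.681, 0.732, 0.001, 0.0]
contact_force: [0.8, -0.1, -0.4]
opening: 0.001
finger_force: 0.0
t 5.50 l 0.0029 s 0.2791 z 0.1893 yawerr -0.22deg tilt 0.11 F_t -0.20 F_n 0.75 Fz -0.40 open 0.00
top 5.5 (np.float64(0.08936350992726882), np.float32(40.708984)) (np.float64(0.01587715243127349), np.float32(11.503891))
scene 5.55 (np.float64(0.09421081083322139), np.float32(66.20183)) (np.float64(0.02109437059358609), np.float32(28.370438))
```

View pics/top2.png

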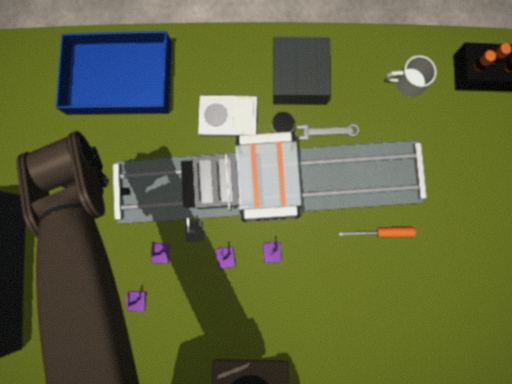

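Top view: the carriage is leaving the tunnel with its line at (230,181) and buffer at (187,183). The arm is ahead of it at left. I'll descend in front of the buffer.

```bash
python3 -m crank '[[-1.9,-0.1,4.4,0,0,0],[-3.8,-0.2,8.8,0,0,0],[-5.5,-0.3,12.5,0,0,0]]'; cat > look.py <<'E'
from s import *
tcp(); g=float(sys.argv[1])
for n in (sys.argv[2:] or ["top"]):
    t=ctrl.get_state()['time']; p,_=ctrl.read_camera(n); a,b=line(n,p,g,w=.03); a2,b2=line(n,p,g+.0745,w=.03)
    o=0 if n=="top" else -.001
    print(n,"t=%.2f mid %.4f (q%.0f) from edge %.4f (q%.0f)"%(t,a-o,b,a2-o-.0743,b2)); cv2.imwrite("pics/last_%s.png"%n,p)
E
python3 look.py .073 scene top
```

```text
time: 5.9
eef_pos: [0.5175, 0.2595, 0.0621]
tcp_rot: [0.682, 0.731, -0.0, 0.0]
contact_force: [0.2, 0.3, -0.5]
opening: 0.001
finger_force: 0.0
t 5.90 l -0.0008 s 0.2192 z 0.0621 yawerr -0.41deg tilt 0.04 F_t 0.24 F_n 0.21 Fz -0.49 open 0.00
scene t=5.90 mid 0.0632 (q27) from edge 0.0616 (q29)
top t=5.95 mid 0.0682 (q16) from edge 0.0675 (q19)
```

```bash
python3 -m crank '[[-0.6,0,0,0,0,0],[-0.6,0,0,0,0,0]]'; python3 look.py .096 top scene
```

```text
time: 6.2
eef_pos: [0.5202, 0.2557, 0.0664]
tcp_rot: [0.682, 0.731, 0.002, 0.001]
contact_force: [1.3, -1.5, -0.2]
opening: 0.001
finger_force: 0.0
t 6.20 l 0.0017 s 0.2152 z 0.0664 yawerr -0.42deg tilt 0.30 F_t -1.57 F_n 1.14 Fz -0.20 open 0.00
top t=6.20 mid 0.0970 (q20) from edge 0.0959 (q19)
scene t=6.25 mid 0.1025 (q26) from edge 0.1014 (q29)
```

```bash
python3 -m crank '[[0,0,0,0,0,0]]'; python3 look.py .111 top
```

```text
time: 6.4
eef_pos: [0.5195, 0.2568, 0.0659]
tcp_rot: [0.682, 0.732, 0.002, 0.001]
contact_force: [1.2, 2.0, 0.4]
opening: -0.002
finger_force: 0.7
t 6.40 l 0.0010 s 0.2164 z 0.0659 yawerr -0.34deg tilt 0.31 F_t 1.93 F_n 1.39 Fz 0.40 open -0.00
top t=6.40 mid 0.1091 (q45) from edge 0.1145 (q16)
```

```bash
python3 -m crank '[[5,0,0,0,0,0]]'; python3 look.py .117 scene top
```

```text
time: 6.55
eef_pos: [0.5156, 0.3029, 0.0643]
tcp_rot: [0.684, 0.73, -0.0, 0.001]
contact_force: [0.3, 0.4, -0.2]
opening: 0.001
finger_force: 0.0
t 6.55 l 0.0007 s 0.2626 z 0.0643 yawerr -0.67deg tilt 0.10 F_t 0.41 F_n 0.29 Fz -0.24 open 0.00
scene t=6.55 mid 0.1213 (q21) from edge 0.1196 (q30)
top t=6.60 mid 0.1226 (q12) from edge 0.1210 (q16)
```

```bash
python3 -m crank '[[0,0,0,0,0,0]]'; python3 look.py .122 top scene
```

```text
time: 6.75
eef_pos: [0.514, 0.3065, 0.0637]
tcp_rot: [0.681, 0.732, 0.0, 0.0]
contact_force: [0.2, -0.0, -0.4]
opening: -0.003
finger_force: 0.0
t 6.75 l -0.0007 s 0.2664 z 0.0637 yawerr -0.21deg tilt 0.03 F_t -0.05 F_n 0.21 Fz -0.44 open -0.00
top t=6.75 mid 0.1273 (q16) from edge 0.1258 (q15)
scene t=6.80 mid 0.1289 (q25) from edge 0.1270 (q28)
```

```bash
python3 -m crank '[[-0.8,0,0,0,0,0],[-1.3,0,0,0,0,0],[-1.3,0,0,0,0,0]]'; python3 look.py .138 scene
```

```text
time: 7.15
eef_pos: [0.5152, 0.2911, 0.0632]
tcp_rot: [0.683, 0.731, -0.0, -0.0]
contact_force: [-0.9, 1.3, 0.5]
opening: 0.001
finger_force: 0.2
t 7.15 l -0.0006 s 0.2509 z 0.0632 yawerr -0.48deg tilt 0.03 F_t 1.37 F_n -0.80 Fz 0.50 open 0.00
scene t=7.15 mid 0.1381 (q17) from edge 0.1366 (q25)
```

```bash
python3 -m crank '[[0,0,0,0,0,0]]'; python3 look.py .138 scene
```

```text
time: 7.3
eef_pos: [0.5152, 0.2921, 0.0633]
tcp_rot: [0.682, 0.731, -0.0, -0.0]
contact_force: [-0.4, 0.1, -0.7]
opening: 0.002
finger_force: 0.2
t 7.30 l -0.0006 s 0.2519 z 0.0633 yawerr -0.42deg tilt 0.01 F_t 0.18 F_n -0.37 Fz -0.70 open 0.00
scene t=7.30 mid 0.1386 (q22) from edge 0.1373 (q31)
```

```bash
python3 -m crank '[[3,0,0,0,0,0]]'; python3 look.py .136 scene;  python3 -m crank '[[0,0,0,0,0,0],[0,0,0,0,0,0]]' >/dev/null; python3 look.py .133 scene top
```

```text
time: 7.45
eef_pos: [0.5135, 0.3205, 0.0631]
tcp_rot: [0.683, 0.73, -0.001, 0.0]
contact_force: [0.3, 0.4, -0.8]
opening: -0.003
finger_force: 0.0
t 7.45 l -0.0002 s 0.2804 z 0.0631 yawerr -0.56deg tilt 0.08 F_t 0.42 F_n 0.37 Fz -0.77 open -0.00
scene t=7.45 mid 0.1368 (q23) from edge 0.1344 (q24)
t 7.70 l -0.0006 s 0.2822 z 0.0632 yawerr -0.32deg tilt 0.03 F_t -0.08 F_n 0.17 Fz -0.80 open -0.00
scene t=7.70 mid 0.1340 (q23) from edge 0.1324 (q25)
top t=7.75 mid 0.1328 (q14) from edge 0.1317 (q17)
```

```bash
for i in 1 2; do python3 -m crank '[[0,0,0,0,0,0],[0,0,0,0,0,0],[0,0,0,0,0,0],[0,0,0,0,0,0],[0,0,0,0,0,0],[0,0,0,0,0,0]]' >/dev/null; python3 look.py .127 scene top; done
```

```text
t 8.40 l -0.0005 s 0.2823 z 0.0633 yawerr -0.37deg tilt 0.00 F_t -0.38 F_n 0.74 Fz -0.29 open -0.00
scene t=8.40 mid 0.1282 (q30) from edge 0.1271 (q30)
top t=8.45 mid 0.1275 (q15) from edge 0.1265 (q16)
t 9.10 l -0.0004 s 0.2823 z 0.0633 yawerr -0.37deg tilt 0.00 F_t 1.58 F_n -0.11 Fz 0.26 open 0.00
scene t=9.10 mid 0.1263 (q25) from edge 0.1241 (q24)
top t=9.15 mid 0.1265 (q15) from edge 0.1246 (q15)
```

```bash
python3 -m crank '[[-1.5,0,0,0,0,0],[-2.6,0,0,0,0,0],[-3.1,0,0,0,0,0],[-3.3,0,0,0,0,0],[-3.35,0,0,0,0,0],[-3.4,0,0,0,0,0],[-3.45,0,0,0,0,0],[-3.5,0,0,0,0,0],[-3.55,0,0,0,0,0],[-3.6,0,0,0,0,0]]'>/dev/null; python3 look.py .126 scene;python3 -m crank '[[-0.05,0,0,0,0,0],[-0.1,0,0,0,0,0],[-0.15,0,0,0,0,0],[-0.2,0,0,0,0,0],[-0.25,0,0,0,0,0],[-0.3,0,0,0,0,0]]'>/dev/null; python3 look.py .124 scene top
```

```text
t 10.20 l -0.0007 s 0.2464 z 0.0633 yawerr -0.35deg tilt 0.00 F_t 0.20 F_n -0.43 Fz 0.05 open 0.00
scene t=10.20 mid 0.1261 (q25) from edge 0.1241 (q25)
t 10.85 l -0.0007 s 0.2433 z 0.0633 yawerr -0.37deg tilt 0.00 F_t 0.03 F_n 0.19 Fz -0.07 open 0.00
scene t=10.85 mid 0.1258 (q24) from edge 0.1240 (q30)
top t=10.90 mid 0.1249 (q16) from edge 0.1241 (q17)
```

```bash
python3 -m crank '[[-0.05,0,0,0,0,0],[-0.1,0,0,0,0,0],[-0.15,0,0,0,0,0],[-0.2,0,0,0,0,0],[-0.25,0,0,0,0,0],[-0.3,0,0,0,0,0]]'>/dev/null; python3 look.py .121 scene top
```

```text
t 11.55 l -0.0007 s 0.2403 z 0.0633 yawerr -0.37deg tilt 0.00 F_t -0.28 F_n -0.71 Fz 0.22 open 0.00
scene t=11.55 mid 0.1217 (q22) from edge 0.1196 (q29)
top t=11.60 mid 0.1206 (q18) from edge 0.1195 (q17)
```

```bash
python3 -m crank '[[-0.05,0,0,0,0,0],[-0.1,0,0,0,0,0],[-0.15,0,0,0,0,0]]'>/dev/null; python3 look.py .119 scene top
```

```text
t 11.95 l -0.0007 s 0.2388 z 0.0633 yawerr -0.37deg tilt 0.00 F_t 0.44 F_n 0.98 Fz -0.06 open -0.00
scene t=11.95 mid 0.1198 (q23) from edge 0.1182 (q31)
top t=12.00 mid 0.1191 (q14) from edge 0.1178 (q16)
```

```bash
python3 -m crank '[[-0.05,0,0,0,0,0],[-0.1,0,0,0,0,0],[-0.15,0,0,0,0,0],[-0.18,0,0,0,0,0]]'>/dev/null; python3 look.py .117 scene top
```

```text
t 12.45 l -0.0007 s 0.2370 z 0.0633 yawerr -0.37deg tilt 0.00 F_t -0.20 F_n 0.69 Fz -0.76 open -0.00
scene t=12.45 mid 0.1190 (q27) from edge 0.1167 (q27)
top t=12.50 mid 0.1180 (q20) from edge 0.1171 (q16)
```

```bash
python3 -m crank '[[0.06,0,0,0,0,0],[3,0,0,0,0,0],[3,0,0,0,0,0],[3,0,0,0,0,0],[3,0,0,0,0,0],[3,0,0,0,0,0],[3,0,0,0,0,0],[3,0,0,0,0,0],[3,0,0,0,0,0],[3,0,0,0,0,0]]'>/dev/null; python3 look.py .116 scene top scene top
```

```text
t 13.55 l -0.0005 s 0.2669 z 0.0634 yawerr -0.38deg tilt 0.00 F_t -0.38 F_n -0.02 Fz -0.20 open 0.00
scene t=13.55 mid 0.1189 (q25) from edge 0.1168 (q28)
top t=13.60 mid 0.1180 (q17) from edge 0.1171 (q16)
scene t=13.65 mid 0.1188 (q25) from edge 0.1168 (q29)
top t=13.70 mid 0.1181 (q15) from edge 0.1173 (q16)
```

```bash
python3 - <<'E'
from s import *
out=[]
for n in("top","scene"):
    p=cv2.imread(f"pics/last_{n}.png")
    for lo,hi in((-.055,-.03),(-.03,0),(0,.03),(.03,.055)): print(n,lo,line(n,p,.117,lo,hi,.015))
    s=np.arange(.08,.15,.0005); v=profile(n,p,s,-.12,-.1,.094); i=v.argmax(); a=slice(i-10,i+11); w=np.clip(v[a]-np.percentile(v[a],30),0,None); print("ptr",(s[a]@w)/w.sum())
    q=lambda l,z:project(n,np.r_[(L0+l)*N+.1148*T,z][None])[0]
    c=q(-.03,.1).astype(int); z=7; x0,y0=c-[28,40]; im=cv2.resize(p[y0:y0+80,x0:x0+56],None,fx=z,fy=z,interpolation=2)
    print(n,x0,y0); out.append(im)
cv2.imwrite("pics/cmp.png",np.hstack(out))
E
```

```text
top -0.055 (np.float64(0.1172332088900566), np.float32(2.8072968))
top -0.03 (np.float64(0.11895987117180942), np.float32(12.0345))
top 0 (np.float64(0.11812295449137003), np.float32(14.0872345))
top 0.03 (np.float64(0.11773607902967444), np.float32(25.700836))
ptr 0.1143756328817222
top 157 155
scene -0.055 (np.float64(0.11830563574446762), np.float32(17.628922))
scene -0.03 (np.float64(0.11779314779316039), np.float32(24.189453))
scene 0 (np.float64(0.11665009402637974), np.float32(23.114578))
scene 0.03 (np.float64(0.11763546957717026), np.float32(32.42711))
ptr 0.11330247193503097
scene 278 147
```

View pics/cmp.png

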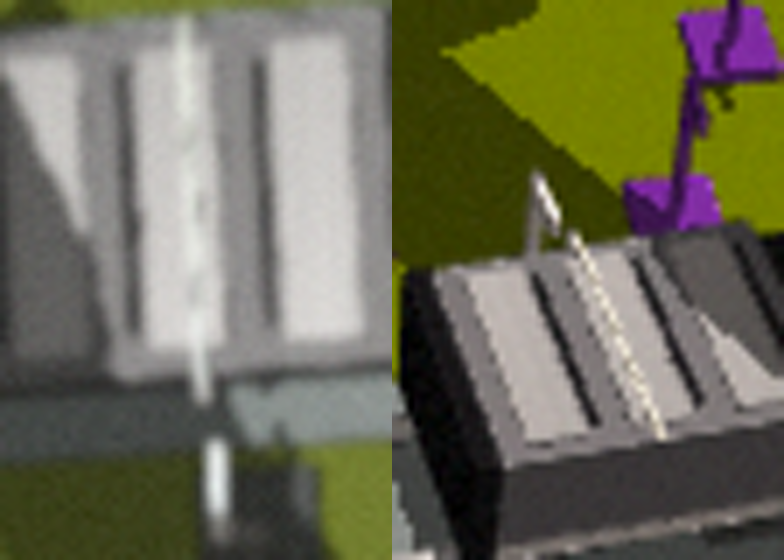

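Both views show the line about 3–4 mm past the pointer (top crop: line at x≈207, extrapolated, against pointer at 216). I'll nudge it slowly against the buffer.

```bash
python3 -m crank '[[-1.5,0,0,0,0,0],[-2.5,0,0,0,0,0],[-2.8,0,0,0,0,0],[-2.9,0,0,0,0,0],[-2.95,0,0,0,0,0],[-2.98,0,0,0,0,0],[-3.01,0,0,0,0,0],[-3.04,0,0,0,0,0],[-3.07,0,0,0,0,0],[-3.1,0,0,0,0,0]]'>/dev/null; python3 look.py .118 scene top;python3 -m crank '[[-0.03,0,0,0,0,0],[-0.06,0,0,0,0,0],[-0.09,0,0,0,0,0],[-0.12,0,0,0,0,0]]'>/dev/null; python3 look.py .118 scene top
```

```text
t 14.75 l -0.0007 s 0.2362 z 0.0633 yawerr -0.36deg tilt 0.00 F_t 0.23 F_n 0.09 Fz -0.82 open 0.00
scene t=14.75 mid 0.1184 (q22) from edge 0.1166 (q29)
top t=14.80 mid 0.1173 (q21) from edge 0.1166 (q16)
t 15.25 l -0.0007 s 0.2348 z 0.0633 yawerr -0.37deg tilt 0.00 F_t -0.24 F_n -0.75 Fz -0.25 open 0.00
scene t=15.25 mid 0.1165 (q21) from edge 0.1148 (q26)
top t=15.30 mid 0.1156 (q18) from edge 0.1145 (q17)
```

```bash
python3 -m crank '[[3,0,0,0,0,0],[4,0,0,0,0,0],[4,0,0,0,0,0],[4,0,0,0,0,0],[4,0,0,0,0,0],[4,0,0,0,0,0],[4,0,0,0,0,0],[4,0,0,0,0,0],[4,0,0,0,0,0],[4,0,0,0,0,0]]'>/dev/null; python3 look.py .115 scene top scene top; python3 - <<'E'
from s import *
for n in("top","scene"):
    p=cv2.imread(f"pics/last_{n}.png")
    print(n,[round(float(line(n,p,.114,lo,hi,.015)[0]),4) for lo,hi in((-.055,-.03),(-.03,0),(0,.03),(.03,.055))])
E
```

```text
t 16.35 l -0.0005 s 0.2748 z 0.0633 yawerr -0.37deg tilt 0.00 F_t 0.14 F_n 0.12 Fz -0.52 open 0.00
scene t=16.35 mid 0.1145 (q26) from edge 0.1125 (q26)
top t=16.40 mid 0.1146 (q16) from edge 0.1130 (q15)
scene t=16.45 mid 0.1145 (q27) from edge 0.1126 (q27)
top t=16.50 mid 0.1144 (q15) from edge 0.1128 (q15)
top [0.1145, 0.1135, 0.1151, 0.1136]
scene [0.114, 0.1136, 0.1134, 0.1133]
```

```bash
python3 -m crank '[[0,0,-3,0,0,0],[0,0,-7,0,0,0],[0,0,-11,0,0,0],[0,0,-14,0,0,0],[0,0,-15,0,0,0],[0,0,-15,0,0,0],[0,0,-15,0,0,0],[0,0,-15,0,0,0],[0,0,-15,0,0,0],[0,0,-15,0,0,0]]'>/dev/null; python3 look.py .115 scene top && python3 -c "
from plant import ctrl; print(ctrl.sign_off())"
```

```text
t 17.55 l -0.0010 s 0.2746 z 0.2118 yawerr -0.37deg tilt 0.14 F_t 0.81 F_n 0.95 Fz 0.21 open -0.00
scene t=17.55 mid 0.1392 (q34) from edge 0.1126 (q26)
top t=17.60 mid 0.1145 (q14) from edge 0.1129 (q13)
the job is handed in; nothing more can be done
None
```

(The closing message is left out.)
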